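# Stand the capillary canister on the light box and hold the lamp dial at full

### The arm

A 6-joint arm with a two-finger parallel gripper is mounted at the origin on the work surface. World frame = base frame: x ahead of the robot, y to its left, z up, the work surface at z = 0. Lengths are in m, angles in rad, forces in N, time in s.
With the tool pointing down it reaches from about 0.35 to 0.775 m from the base axis. Payload 7.3 kg.
Tool frame: the origin (TCP) lies at the very end of the fingers, on their centre line; the grasp point (between the pads) lies 19 mm behind it; z points along the fingers, x is the direction in which the jaws open and shut, and the axes are right-handed (so a half turn about z gives the same grasp; the last joint's range is limited). The gripper opens to 92 mm and grips with 3 to 60 N. Pads are 19 mm wide; open, the fingers measure 130 mm over their backs; the gripper's body (75 mm by 190 mm) begins 47 mm behind the grasp point.
Start: joints at [1.166, 0.342, 1.524, -0, 1.275, -0.146], TCP at [0.134, 0.508, 0.227] pointing down, gripper open.
Joint ranges: [-2.53, 2.53], [-0.77, 2.02], [0.04, 2.7], [-1, 4.14], [0.28, 2.66], [-3.11, 3.11]. Speed limits (rad/s): [2.57, 2.57, 3.14, 3.14, 3.14, 3.14].

### API

Orientations are given as [roll, pitch, yaw] about the fixed x, y, z axes, in that order (R = Rz(yaw) Ry(pitch) Rx(roll)).
In Python, from cell import robot, read_camera, nets gives the robot as it stands. The module is installed in compiled form; this text tells all that it offers.
- The arm moves only by the tool carry_out, never from a script. Its arguments are lists of equal length, an entry for each row: "translation": the shift along the tool's x, y, z in m, a list of three; "turn": the turn, a rotation vector about the tool's x, y, z in rad, a list of three; "gripper": the gripper's target within -1 to 1 (shut at 1, half-way at 0, fully open at -1). A call has 1 to 10 rows; each row shifts and turns the commanded pose from where the row before left it, along the tool's axes as they then stand; what a row does not reach is not made up. A row lasts 1/10 s, in which the tool goes at most 50 mm and 8.59 degrees, less where a joint would pass 70% of its speed; a pose out of reach is approached as far as the arm can. A call with a gripper value outside its range is refused whole. The fingers move at their own pace and stop on an object; "squeeze" is the grip in N (left out, the last holds). Time passes only in rows, so rows that do not move let the fingers close. It gives the time, the measured TCP pose, the force and the opening at its end, in the units of the state.
- robot.observe(): the state, without advancing time (a new reading comes with each control period).
- read_camera(name): name is "side" or "top"; returns a dict with "img" (480x640x3 uint8, red, green, blue), "fx", "fy", "cx", "cy" (pixels), "world_from_camera" (4x4, takes a point from camera to world coordinates). Camera axes: x right, y down, z forward; pixel columns grow to the right and rows downward; lengths in m; the calibration is good to about 2 mm. A picture is of the moment at which its call begins. There is no depth.
- robot.hand_in(): hands the job in, once; it reports no verdict.
Trained networks look in a picture, given as the dict that the camera call returned (one of the last four; its "shot" number tells which), for a name from the list of things; names that differ only in an ending like _2 or _b are one class to them, and where a whole thing is asked for, a point or a joint stands for the part that bears it (a point fixed in the world has none). Each returns a list of dicts, best first, with "score" (0 to 1); they miss things now and then, are a little off and sometimes report something else, mostly with a low value. They report only what shows in the picture. A call takes as long as a camera call. They do not tell look-alikes from the thing itself.
- nets.regions_of(picture, name): "region" (480x640 bool, what is visible of it) and "pixel" ([column, row] in pixels, amid what is visible of it).
- nets.tip_of(picture, name): "pixel" ([column, row] in pixels: a listed point, or the origin of a listed thing).
The state is a dict: "time": time; "qpos": joint angles; "qvel": joint speeds; "joint_efforts": joint torques, N m; "tool_pos": TCP position; "tool_rot": TCP orientation; "contact_force": force on the tool from outside, world axes, zero at the start; "torque": the same for the moment, N m; "opening": finger opening in m.
Only numpy, scipy, OpenCV 4.12 (cv2) and the standard library are available. Lean on these libraries where they do the work, as an engineer would, in place of code of your own. Each camera call takes 0.05 s, during which the arm holds its last target. There are 200 camera calls.

### The job

The canister of glass capillaries has fallen over: stand it upright in the middle of the light box's round white stage, setting it down gently, and let go of it. Then push the light box's spring-return dial by its orange handle past the first two clicks to the third (the red dot) and finish while still holding it there, because it springs back when released. Leave the bottle, the tape roll and the dish where they are.

Things in the scene. Friction and masses are not known exactly. Their poses are not given: they have to be found in the camera images.
- canister: Loose canister, 150 mm long, 0.15 to 0.28 kg: square white foot 44 x 44 x 10 mm, clear round tube 36 mm across holding glass capillaries, square blue cap 44 x 44 x 38 mm on top. Origin: centre of the foot's underside; own +z runs from foot to cap, the cap's middle is 131 mm along it. It starts lying on a flat side on the mat, axis level, +z roughly to the robot's left (+y).
- lightbox: Fixed grey light box, 190 x 360 x 36 mm (x, y, z), standing on a 3 mm thick green cutting mat. Origin at the centre of its underside; own z is up, yaw varies. The round white stage lies on its -y half, the dial on its +y half.
- stage (a point): Centre of the top face of the round white stage (130 mm across, 6 mm above the light box's top, 45 mm above the table); the canister is to stand here.
- dial_axis (a point): Point on the dial's upright axis of rotation, at the light box's top face (39 mm above the table). The dial is a black disc 60 mm across with a radial black arm.
- dial_handle (a point): Point on the dial's orange handle, an upright post 14 mm across at the end of the dial's arm, 55 mm from the dial's axis. The post is free-standing from 13 mm to 57 mm above the light box's top face; this point is 40 mm above that face (17 mm below the post's top).
- third_mark (a point): Red dot, 16 mm across, on the light box's top, 78 mm from the dial axis: the dial's arm points at it in the third click. White dot: first click, yellow dot: second, small black dot: rest.
- dial (a joint): Turn of the dial in rad: 0 at rest (arm towards the light box's own -x), growing clockwise seen from above. Clicks (detents) at 0.40 (white), 0.80 (yellow) and 1.20 (red); hard stop at 1.25. A spring returns it to 0 from everywhere; it takes about 1 to 5 N at the handle, in three bumps.
- bottle: Loose amber bottle, 52 mm across, 100 mm tall, a bystander; origin at the centre of its underside.
- tape: Loose yellow tape roll, 84 mm across, 24 mm high, lying flat, a bystander; origin at the centre of its underside.
- dish: Loose white dish, 90 mm across, 30 mm high, a bystander; origin at the centre of its underside.
There are look-alikes about, which are no part of the job. Of the things that look like the canister, take the one that is nearest to the robot's base at the start.

How it is judged:
On the way, in this order (a step that is already met when the one before it is completed fails the run):
1. the canister stands upright on the round stage, let go of (angle between canister's own z axis and vertical below 0.12 rad and horizontal distance between canister and stage below 0.03 m and z of canister in the frame of stage between -0.006 and 0.006 m and linear speed of canister below 0.03 m/s and contact force between the fingers and canister below 0.1 N), for 0.3 s.
2. the dial is turned to its third click by the fingers (value of joint dial above 1.08 rad and contact force between the fingers and lightbox above 0.5 N), for 0.3 s.
At the end, for the whole second after the job is handed in: The canister stands free and upright (within 0.12 rad) on the stage, its centre within 30 mm of the stage's centre, and the fingers hold the dial at its third click (above 1.08 rad, still, pressed with more than 0.5 N) (all of step 1 and all of step 2 and velocity of joint dial between -0.1 and 0.1 rad/s); the arm keeps its last pose, push and grip.
It fails at once if the bottle is shifted more than 30 mm or tipped over (distance of bottle from where it was at the start of the episode above 0.03 m or angle between bottle's own z axis and vertical above 0.5 rad).
It fails at once if the tape is shifted more than 30 mm or tipped over (distance of tape from where it was at the start of the episode above 0.03 m or angle between tape's own z axis and vertical above 0.5 rad).
It fails at once if the dish is shifted more than 30 mm or tipped over (distance of dish from where it was at the start of the episode above 0.03 m or angle between dish's own z axis and vertical above 0.5 rad).
It fails at once if the canister is dropped (faster than 0.5 m/s while free of the fingers) (linear speed of canister above 0.5 m/s and contact force between the fingers and canister below 0.1 N).
It fails at once if the canister is slammed onto the light box (over 60 N) (contact force between canister and lightbox above 60 N).
It also fails if it takes over 61 s, if anything falls off the work surface, if the arm or the gripper's body presses on something with over 40 N, if the wrist force passes 120 N, or if a joint passes its speed limit or range.

## Working session

There is one attempt and no reset: what is moved stays moved. The work goes in short steps, Python scripts to look and compute and a tool call to move; the robot and the scene stay as the last step left them, time stands still between calls to the robot, and variables do not carry over. Pictures are saved under pics/ and viewed, about 8 in all and at most 12, crops included, and the job is handed in when it is done.

Besides the shell and the picture viewer there is one more tool, called as name(argument=value, ...) on one line, values as JSON. carry_out: Moves the arm, as the interface text tells. Its arguments: {"type":"object","properties":{"translation":{"type":"array","items":{"type":"array","items":{"type":"number"}}},"turn":{"type":"array","items":{"type":"array","items":{"type":"number"}}},"gripper":{"type":"array","items":{"type":"number"}},"squeeze":{"type":"number"}},"required":["translation","turn","gripper"]}

```bash
mkdir -p pics
cat > h.py <<'E'
import numpy as np, cv2
from cell import robot, read_camera, nets
def ray(p,px):
    T=np.array(p["world_from_camera"]); d=T[:3,:3]@np.array([(px[0]-p["cx"])/p["fx"],(px[1]-p["cy"])/p["fy"],1.]); return T[:3,3],d
def atz(p,px,z):
    o,d=ray(p,px); return o+d*(z-o[2])/d[2]
def proj(p,X):
    T=np.array(p["world_from_camera"]); c=T[:3,:3].T@(np.array(X)-T[:3,3]); return np.array([p["fx"]*c[0]/c[2]+p["cx"],p["fy"]*c[1]/c[2]+p["cy"]])
def tri(a,pa,b,pb):
    o1,d1=ray(a,pa);o2,d2=ray(b,pb);s=np.linalg.lstsq(np.c_[d1,-d2],o2-o1,rcond=None)[0]
    x,y=o1+d1*s[0],o2+d2*s[1]; return (x+y)/2,np.linalg.norm(x-y)
def save(p,n): cv2.imwrite("pics/"+n,p["img"][:,:,::-1])
E
cat > a.py <<'E'
from h import *
np.set_printoptions(precision=4,suppress=True)
t=read_camera("top");s=read_camera("side");save(t,"t0.png");save(s,"s0.png")
print(t["world_from_camera"],s["world_from_camera"])
for n,z in [("canister",.025),("stage",.045),("dial_axis",.039),("dial_handle",.079),("third_mark",.039),("bottle",0),("tape",0),("dish",0)]:
    for nm,p in(("top",t),("side",s)):
        for r in nets.tip_of(p,n)[:4]: print(n,nm,round(r["score"],2),np.round(r["pixel"]),atz(p,r["pixel"],z))
for nm,p in(("top",t),("side",s)):
  for r in nets.regions_of(p,"canister")[:4]: print("reg",nm,round(r["score"],2),np.round(r["pixel"]),atz(p,r["pixel"],.025),r["region"].sum())
print(robot.observe())
E
python3 a.py
```

```text
[[-0.0018 -0.9921  0.1257  0.5007]
 [-1.      0.0028  0.0079 -0.1497]
 [-0.0082 -0.1256 -0.992   1.2996]
 [ 0.      0.      0.      1.    ]] [[ 0.7573 -0.4972  0.4233  0.0771]
 [-0.653  -0.5826  0.4839 -0.8199]
 [ 0.006  -0.6429 -0.7659  1.1442]
 [ 0.      0.      0.      1.    ]]
canister top 0.91 [474. 230.] [ 0.6696 -0.5885  0.025 ]
canister top 0.61 [371. 267.] [ 0.5647 -0.2911  0.025 ]
canister side 0.97 [324. 308.] [ 0.5718 -0.2942  0.025 ]
canister side 0.85 [443. 368.] [ 0.6696 -0.5921  0.025 ]
stage top 0.77 [237. 271.] [0.5556 0.0842 0.045 ]
stage side 0.97 [230. 221.] [0.5532 0.0742 0.045 ]
dial_axis top 0.6 [182. 263.] [0.5778 0.2415 0.039 ]
dial_axis side 0.89 [208. 184.] [0.5906 0.241  0.039 ]
third_mark top 0.8 [152. 266.] [0.5701 0.3251 0.039 ]
third_mark side 0.59 [187. 173.] [0.5695 0.3225 0.039 ]
bottle top 0.81 [262. 195.] [0.7815 0.0227 0.    ]
bottle side 0.71 [306. 203.] [0.7835 0.0227 0.    ]
tape top 0.79 [309. 205.] [ 0.7486 -0.114   0.    ]
tape side 0.95 [331. 234.] [ 0.7603 -0.1137  0.    ]
tape side 0.22 [360. 274.] [ 0.7234 -0.2673  0.    ]
dish top 0.74 [366. 218.] [ 0.7096 -0.2817  0.    ]
dish side 0.75 [361. 276.] [ 0.7227 -0.271   0.    ]
reg top 0.85 [486. 260.] [ 0.5846 -0.616   0.025 ] 800
reg top 0.59 [346. 265.] [ 0.5711 -0.2195  0.025 ] 717
reg side 0.96 [426. 400.] [ 0.5847 -0.6168  0.025 ] 1365
reg side 0.57 [303. 288.] [ 0.5702 -0.2157  0.025 ] 984
{'time': 1.0, 'qpos': array([ 1.166 ,  0.342 ,  1.5241,  0.    ,  1.2754, -0.146 ]), 'qvel': array([-0.0002,  0.0003,  0.0018,  0.0016, -0.0012,  0.001 ]), 'joint_efforts': array([ -0.0003, -43.1144, -24.4482,   0.0719,   0.0485,   0.    ]), 'tool_pos': array([0.1343, 0.5076, 0.2268]), 'tool_rot': array([-3.1416, -0.0002,  1.312 ]), 'contact_force': array([ 1.325, -0.068,  0.83 ]), 'torque': array([-0.0576, -0.0026,  0.0424]), 'opening': 0.09181310617173259}
```

```bash
python3 -c "
import cv2
t=cv2.imread('pics/t0.png');s=cv2.imread('pics/s0.png')
cv2.imwrite('pics/t0c.png',cv2.resize(t[150:370,120:520],(800,440),interpolation=cv2.INTER_CUBIC))
cv2.imwrite('pics/s0c.png',cv2.resize(s[130:430,130:530],(800,600),interpolation=cv2.INTER_CUBIC))"
```

```text
(no output)
```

View pics/t0c.png

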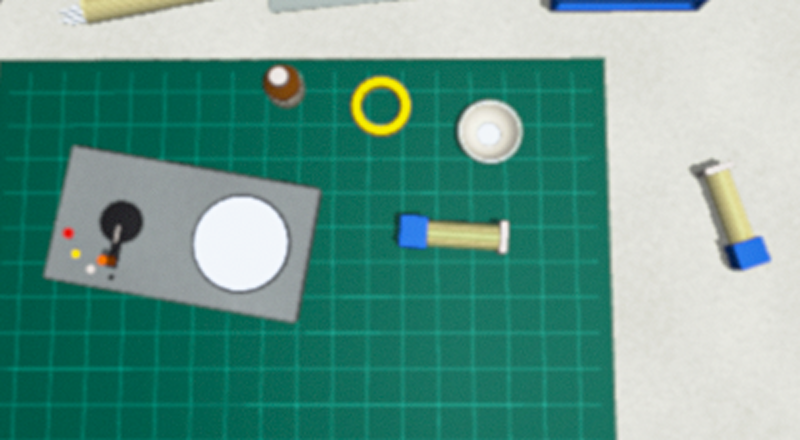

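View pics/s0c.png

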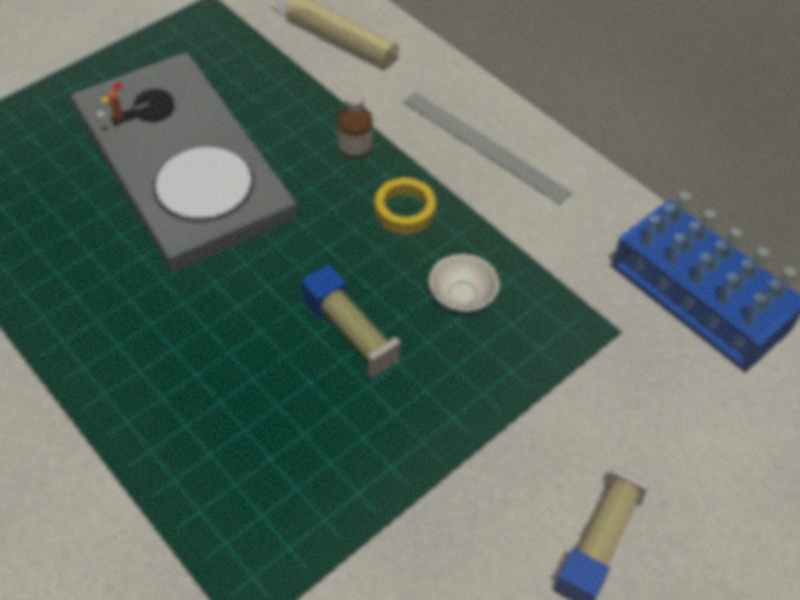

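The canister to take lies on the mat: in the full top image its cap is at about (326,265) and its foot at (372,268). The other one, off the mat at about (490,250), is the look-alike. The red dot is at about (154,266) and the orange handle at (172,279). Next I fit the poses from the silhouettes.

```bash
cat > fit.py <<'E'
from h import *
from scipy.optimize import minimize
def box(x0,x1,y0,y1,z0,z1): return np.array([[a,b,c] for a in(x0,x1) for b in(y0,y1) for c in(z0,z1)],float)
def sil(p,pts):
    S=4; m=np.zeros((480*S,640*S),np.uint8)
    for P in pts:
        h=cv2.convexHull(np.array([proj(p,X)*S+S/2-.5 for X in P],np.float32)); cv2.fillConvexPoly(m,h.round().astype(np.int32),1)
    return cv2.resize(m.astype(np.float32),(640,480),interpolation=cv2.INTER_AREA)
def fit(views,model,x0,steps):
    def cost(x):
        c=0
        for p,r in views:
            m=sil(p,model(x)); c+=1-np.minimum(m,r).sum()/np.maximum(m,r).sum()
        return c
    r=minimize(cost,x0,method="Nelder-Mead",options=dict(initial_simplex=np.array([x0]+[np.array(x0)+np.eye(len(x0))[i]*s for i,s in enumerate(steps)]),xatol=2e-4,fatol=1e-4,maxiter=150))
    return r.x,r.fun
def near(p,name,px):
    R=nets.regions_of(p,name); R=[r for r in R if np.linalg.norm(np.array(r["pixel"])-px)<40]
    return R[0]["region"].astype(np.float32)
def rot(y): c,s=np.cos(y),np.sin(y); return np.array([[c,-s,0],[s,c,0],[0,0,1]])
E
cat > b.py <<'E'
from fit import *
np.set_printoptions(precision=4,suppress=True)
t=read_camera("top");s=read_camera("side")
a=np.linspace(0,2*np.pi,20)
tube=np.array([[18*np.cos(k),y,18*np.sin(k)] for k in a for y in(10,112)])/1e3
parts=[box(-.022,.022,0,.01,-.022,.022),tube,box(-.022,.022,.112,.15,-.022,.022)]
def can(x): return [P@rot(x[2]).T+[x[0],x[1],.025] for P in parts]
vt,vs=(t,near(t,"canister",[346,265])),(s,near(s,"canister",[303,288]))
for v in([vt,vs],[vt],[vs]): print("can",fit(v,can,[.568,-.292,0.],[.01,.01,.1]))
lb=box(-.095,.095,-.18,.18,0,.036)
def LB(x): return [lb@rot(x[2]).T+[x[0],x[1],.003]]
vt,vs=(t,near(t,"lightbox",[212,267])),(s,near(s,"lightbox",[223,207]))
for v in([vt,vs],[vt],[vs]): print("lb",fit(v,LB,[.565,.155,-.174],[.01,.01,.05]))
# colour: red dot, orange, white stage, dial
for p,nm in((t,"t"),(s,"s")):
    im=p["img"]; h=cv2.cvtColor(im,cv2.COLOR_RGB2HSV)
    red=((h[...,0]<5)|(h[...,0]>174))&(h[...,1]>170)&(h[...,2]>90)
    org=(h[...,0]>6)&(h[...,0]<15)&(h[...,1]>170)&(h[...,2]>90)
    st=(h[...,1]<40)&(h[...,2]>190)
    for n,m in(("red",red),("org",org),("stage",st)):
        k,l,q,c=cv2.connectedComponentsWithStats(m.astype(np.uint8))
        for i in np.argsort(-q[1:,4])[:3]+1:
            if q[i,4]>4: print(nm,n,q[i,4],c[i],atz(p,c[i],.039 if n=="red" else .045 if n=="stage" else .075)[:2])
E
python3 b.py
```

```text
Traceback (most recent call last):
  File "b.py", line 8, in <module>
    vt,vs=(t,near(t,"canister",[346,265])),(s,near(s,"canister",[303,288]))
                                              ~~~~^^^^^^^^^^^^^^^^^^^^^^^^
  File "fit.py", line 19, in near
    return R[0]["region"].astype(np.float32)
           ~^^^
IndexError: list index out of range
```

```bash
python3 - <<'E'
s=open('fit.py').read()
i=s.index("def near"); j=s.index("def rot")
s=s[:i]+'''def near(cam,name,px):
    for _ in range(5):
        p=read_camera(cam); R=[r for r in nets.regions_of(p,name) if np.linalg.norm(np.array(r["pixel"])-px)<40]
        if R: return p,R[0]["region"].astype(np.float32)
'''+s[j:]
open('fit.py','w').write(s)
b=open('b.py').read()
import re
b=re.sub(r'\((t|s),near\(\1,(".*?"),(\[.*?\])\)\)',lambda m:'near("%s",%s,%s)'%({"t":"top","s":"side"}[m[1]],m[2],m[3]),b)
open('b.py','w').write(b)
E
python3 b.py
```

```text
can (array([ 0.5625, -0.2967, -0.0594]), np.float64(0.1958838701248169))
can (array([ 0.5612, -0.2955, -0.0636]), np.float64(0.050752460956573486))
can (array([ 0.5647, -0.2971, -0.0671]), np.float64(0.061688899993896484))
lb (array([ 0.5706,  0.1604, -0.1775]), np.float64(0.05311673879623413))
lb (array([ 0.5688,  0.1605, -0.1746]), np.float64(0.021136701107025146))
lb (array([ 0.5715,  0.1601, -0.176 ]), np.float64(0.0226212739944458))
t red 13 [153.5385 266.1538] [0.5688 0.3218]
t org 25 [173.16 279.76] [0.5298 0.2531]
t org 8 [264.75 187.5 ] [0.7855 0.0067]
t org 5 [260.  198.6] [0.754  0.0195]
t stage 136062 [330.1192 288.3009] [ 0.506  -0.1748]
t stage 1720 [239.8785 271.361 ] [0.5534 0.077 ]
t stage 660 [363.4303 214.897 ] [ 0.7122 -0.2703]
s red 111 [107.0901  61.4865] [0.6677 1.0293]
s red 6 [131.  57.] [0.75   0.9996]
s org 5 [185.8 178. ] [0.5391 0.2689]
s stage 898 [628.892  131.8808] [ 1.7561 -0.4426]
s stage 264 [225.4432 218.0189] [0.5496 0.0918]
s stage 62 [240.4677 226.9839] [0.5618 0.038 ]
```

```bash
cat > plan.py <<'E'
import sys, numpy as np
from scipy.spatial.transform import Rotation as Ro
from cell import robot
def plan(pos,rpy,n=None,p0=None,r0=None):
    o=robot.observe(); p=np.array(o["tool_pos"] if p0 is None else p0); R=Ro.from_euler("xyz",o["tool_rot"] if r0 is None else r0)
    w=(R.inv()*Ro.from_euler("xyz",rpy)).as_rotvec(); d=np.array(pos)-p
    n=n or int(np.ceil(max(np.linalg.norm(d)/.045,np.linalg.norm(w)/.14)))
    wr=np.round(w/n,4); T=[]
    for k in range(n):
        t=np.round(R.inv().apply(np.array(pos)-p)/(n-k),3); T.append(t.tolist()); p=p+R.apply(t); R=R*Ro.from_rotvec(wr)
    print(n,"turn",wr.tolist(),"end",p.round(4),R.as_euler("xyz").round(3)); print(T); return p,R.as_euler("xyz")
E
python3 -c "
from plan import *
e=plan([.571,-.174,.15],[np.pi,0,-.062],20)
plan([.570,-.175,.10],[np.pi-.524,0,-.062],4,*e)"
```

```text
20 turn [-0.0, -0.0, 0.0687] end [ 0.5706 -0.1742  0.1497] [-3.141 -0.    -0.062]
[[-0.027, 0.03, 0.004], [-0.025, 0.032, 0.004], [-0.023, 0.033, 0.004], [-0.021, 0.035, 0.004], [-0.018, 0.036, 0.004], [-0.016, 0.037, 0.004], [-0.013, 0.038, 0.004], [-0.01, 0.039, 0.004], [-0.008, 0.04, 0.004], [-0.005, 0.04, 0.004], [-0.002, 0.04, 0.004], [0.0, 0.041, 0.004], [0.003, 0.04, 0.004], [0.006, 0.04, 0.004], [0.009, 0.04, 0.003], [0.012, 0.039, 0.004], [0.014, 0.038, 0.003], [0.017, 0.037, 0.004], [0.019, 0.036, 0.003], [0.021, 0.034, 0.004]]
4 turn [-0.131, -0.0, 0.0] end [ 0.5695 -0.1749  0.1003] [ 2.618 -0.    -0.062]
[[-0.0, 0.0, 0.012], [-0.0, -0.001, 0.012], [-0.0, -0.003, 0.012], [-0.001, -0.005, 0.012]]
```

carry_out(translation=[[-0.027,0.03,0.004],[-0.025,0.032,0.004],[-0.023,0.033,0.004],[-0.021,0.035,0.004],[-0.018,0.036,0.004],[-0.016,0.037,0.004],[-0.013,0.038,0.004],[-0.01,0.039,0.004],[-0.008,0.04,0.004],[-0.005,0.04,0.004]], turn=[[0,0,0.0687],[0,0,0.0687],[0,0,0.0687],[0,0,0.0687],[0,0,0.0687],[0,0,0.0687],[0,0,0.0687],[0,0,0.0687],[0,0,0.0687],[0,0,0.0687]], gripper=[-1,-1,-1,-1,-1,-1,-1,-1,-1,-1])

```text
time: 2.7
tool_pos: [0.3534, 0.1661, 0.1868]
tool_rot: [3.141, -0.001, 0.622]
contact_force: [0.5, 0.7, 0.5]
opening: 0.0918
```

carry_out(translation=[[-0.002,0.04,0.004],[0,0.041,0.004],[0.003,0.04,0.004],[0.006,0.04,0.004],[0.009,0.04,0.003],[0.012,0.039,0.004],[0.014,0.038,0.003],[0.017,0.037,0.004],[0.019,0.036,0.003],[0.021,0.034,0.004]], turn=[[0,0,0.0687],[0,0,0.0687],[0,0,0.0687],[0,0,0.0687],[0,0,0.0687],[0,0,0.0687],[0,0,0.0687],[0,0,0.0687],[0,0,0.0687],[0,0,0.0687]], gripper=[-1,-1,-1,-1,-1,-1,-1,-1,-1,-1])

```text
time: 3.7
tool_pos: [0.5713, -0.1759, 0.1496]
tool_rot: [-3.142, -0.0, -0.065]
contact_force: [0.0, 1.0, -0.4]
opening: 0.092
```

carry_out(translation=[[0,0,0.012],[0,-0.001,0.012],[0,-0.003,0.012],[-0.001,-0.005,0.012],[0,0,0]], turn=[[-0.131,0,0],[-0.131,0,0],[-0.131,0,0],[-0.131,0,0],[0,0,0]], gripper=[-1,-1,-1,-1,-1])

```text
time: 4.2
tool_pos: [0.568, -0.1719, 0.0969]
tool_rot: [2.617, 0.007, -0.058]
contact_force: [-0.4, -0.3, -0.1]
opening: 0.0918
```

```bash
python3 -c "
from plan import *
from h import *
o=robot.observe(); print(o['qpos'].round(3),o['tool_pos'],o['tool_rot'])
t=read_camera('top');save(t,'t1.png');cv2.imwrite('pics/t1c.png',cv2.resize(t['img'][190:330,260:460,::-1],(800,560),interpolation=cv2.INTER_CUBIC))
plan([.570,-.1745,.0135],[np.pi-.524,0,-.062],5)"
```

```text
[-0.154  0.623  1.58  -0.638  0.993  0.273] [ 0.56799196 -0.17187344  0.09688657] [ 2.61670106  0.0066959  -0.05771545]
5 turn [-0.0004, 0.0005, 0.0011] end [ 0.5696 -0.1744  0.0139] [ 2.618 -0.    -0.062]
[[0.0, -0.008, 0.015], [0.0, -0.008, 0.015], [0.0, -0.008, 0.015], [0.001, -0.009, 0.015], [0.0, -0.008, 0.014]]
```

View pics/t1c.png

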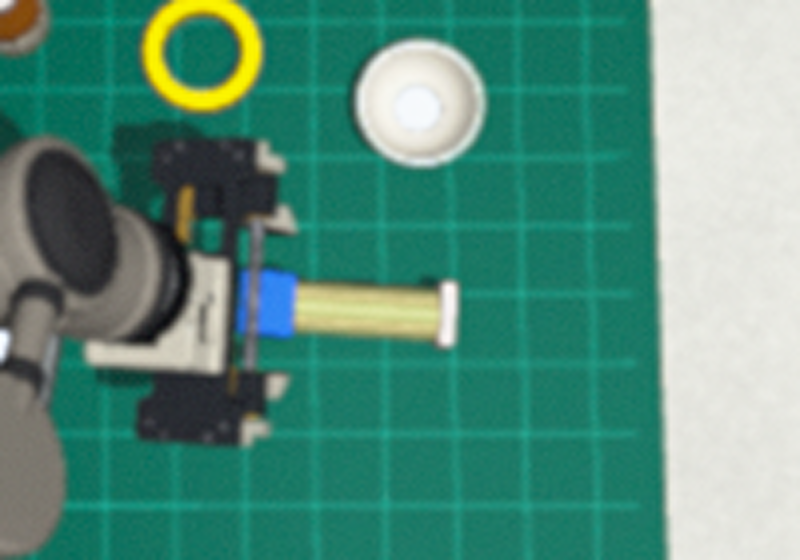

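The jaws straddle the cap, with the tips at crop rows 220 and 380 and the cap at about 302, so they are aligned. I'll descend and grip.

carry_out(translation=[[0,-0.008,0.015],[0,-0.008,0.015],[0,-0.008,0.015],[0.001,-0.009,0.015],[0,-0.008,0.014],[0,0,0]], turn=[[0,0,0],[0,0,0],[0,0,0],[0,0,0],[0,0,0],[0,0,0]], gripper=[-1,-1,-1,-1,-1,-1])

```text
time: 4.85
tool_pos: [0.5687, -0.1765, 0.0126]
tool_rot: [2.619, 0.005, -0.063]
contact_force: [-0.2, -0.7, -1.3]
opening: 0.0916
```

carry_out(translation=[[0,0,0],[0,0,0],[0,0,0],[0,0,0],[0,0,0],[0,0,0],[0,0,0],[0,0,0]], turn=[[0,0,0],[0,0,0],[0,0,0],[0,0,0],[0,0,0],[0,0,0],[0,0,0],[0,0,0]], gripper=[1,1,1,1,1,1,1,1], squeeze=55)

```text
time: 5.65
tool_pos: [0.5705, -0.1765, 0.0159]
tool_rot: [2.618, -0.0, -0.062]
contact_force: [-0.0, 1.9, 2.0]
opening: 0.0436
```

```bash
python3 -c "
from plan import *
e=plan([.570,-.16,.20],[np.pi+.2,0,-.062],8)
e=plan([.56,-.12,.26],[np.pi+1.047,0,-.062],7,*e)
"
```

```text
8 turn [0.0905, -0.0, 0.0] end [ 0.5705 -0.1595  0.1997] [-2.942 -0.    -0.062]
[[-0.0, 0.01, -0.021], [-0.0, 0.008, -0.022], [-0.0, 0.006, -0.022], [-0.0, 0.004, -0.023], [-0.0, 0.001, -0.023], [-0.0, -0.0, -0.023], [-0.001, -0.003, -0.023], [-0.0, -0.005, -0.022]]
7 turn [0.121, -0.0, 0.0] end [ 0.5599 -0.12    0.2594] [-2.095 -0.    -0.062]
[[-0.002, -0.007, -0.007], [-0.002, -0.008, -0.006], [-0.002, -0.009, -0.006], [-0.002, -0.009, -0.004], [-0.002, -0.01, -0.003], [-0.001, -0.01, -0.002], [-0.002, -0.01, -0.001]]
```

carry_out(translation=[[0,0.01,-0.021],[0,0.008,-0.022],[0,0.006,-0.022],[0,0.004,-0.023],[0,0.001,-0.023],[0,0,-0.023],[-0.001,-0.003,-0.023],[0,-0.005,-0.022]], turn=[[0.0905,0,0],[0.0905,0,0],[0.0905,0,0],[0.0905,0,0],[0.0905,0,0],[0.0905,0,0],[0.0905,0,0],[0.0905,0,0]], gripper=[1,1,1,1,1,1,1,1])

```text
time: 6.45
tool_pos: [0.5701, -0.1594, 0.2004]
tool_rot: [-2.938, 0.0, -0.062]
contact_force: [0.4, 0.0, -3.3]
opening: 0.0436
```

carry_out(translation=[[-0.002,-0.007,-0.007],[-0.002,-0.008,-0.006],[-0.002,-0.009,-0.006],[-0.002,-0.009,-0.004],[-0.002,-0.01,-0.003],[-0.001,-0.01,-0.002],[-0.002,-0.01,-0.001],[0,0,0]], turn=[[0.121,0,0],[0.121,0,0],[0.121,0,0],[0.121,0,0],[0.121,0,0],[0.121,0,0],[0.121,0,0],[0,0,0]], gripper=[1,1,1,1,1,1,1,1])

```text
time: 7.25
tool_pos: [0.5592, -0.1211, 0.2566]
tool_rot: [-2.091, 0.005, -0.064]
contact_force: [0.7, -0.5, -3.3]
opening: 0.0436
```

```bash
python3 -c "
from plan import *
from h import *
o=robot.observe(); print(o['qpos'].round(3),o['tool_pos'],o['tool_rot'],o['opening'])
s=read_camera('side');t=read_camera('top')
a=cv2.resize(s['img'][130:330,210:410,::-1],(400,400),interpolation=cv2.INTER_CUBIC);b=cv2.resize(t['img'][170:370,200:400,::-1],(400,400),interpolation=cv2.INTER_CUBIC)
cv2.imwrite('pics/c2.png',np.hstack([a,b]))"
```

```text
[-0.745  0.722  1.241  0.788  1.893 -0.709] [ 0.55915978 -0.12108648  0.25662606] [-2.09095843  0.00511037 -0.0642568 ] 0.04359119090059744
```

View pics/c2.png

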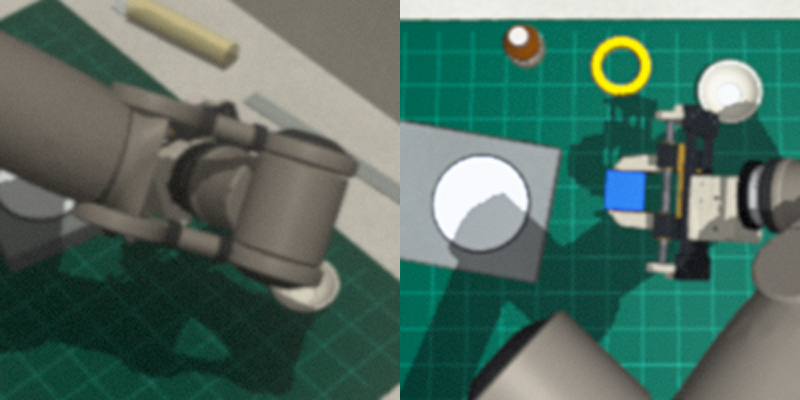

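```bash
python3 -c "
from plan import *
R0=Ro.from_euler('xyz',[2.618,0,-.062]); f=R0.inv().apply(np.array([.563,-.296,.025])-[.5705,-.1765,.0159]); print('foot in tool',f)
f[0]=0
rpy=[np.pi+1.047,0,-.062]; R1=Ro.from_euler('xyz',rpy)
for z in(.075,.049): print('tcp',np.array([.554,.077,z])-R1.apply(f))
print('foot now',robot.observe()['tool_pos']+R1.apply(f))
e=plan(np.array([.554,.077,.075])-R1.apply(f),rpy,8)
"
```

```text
foot in tool [-8.13354041e-05  1.08243954e-01  5.19860545e-02]
tcp [0.55456535 0.08610686 0.19473324]
tcp [0.55456535 0.08610686 0.16873324]
foot now [ 0.55932561 -0.12959609  0.13842927]
8 turn [0.0003, 0.0, -0.0002] end [0.5547 0.086  0.1944] [-2.095 -0.    -0.062]
[[-0.002, -0.006, 0.026], [-0.002, -0.006, 0.026], [-0.002, -0.006, 0.026], [-0.002, -0.006, 0.026], [-0.003, -0.006, 0.026], [-0.002, -0.006, 0.027], [-0.003, -0.006, 0.026], [-0.002, -0.006, 0.027]]
```

carry_out(translation=[[-0.002,-0.006,0.026],[-0.002,-0.006,0.026],[-0.002,-0.006,0.026],[-0.002,-0.006,0.026],[-0.003,-0.006,0.026],[-0.002,-0.006,0.027],[-0.003,-0.006,0.026],[-0.002,-0.006,0.027],[0,0,0],[0,0,0]], turn=[[0,0,0],[0,0,0],[0,0,0],[0,0,0],[0,0,0],[0,0,0],[0,0,0],[0,0,0],[0,0,0],[0,0,0]], gripper=[1,1,1,1,1,1,1,1,1,1])

```text
time: 8.35
tool_pos: [0.5546, 0.0873, 0.1964]
tool_rot: [-2.097, -0.002, -0.06]
contact_force: [-0.3, -0.9, -3.0]
opening: 0.044
```

```bash
python3 -c "
from plan import *
from h import *
o=robot.observe(); print(o['qpos'].round(3),o['tool_pos'],o['tool_rot'],o['contact_force'])
s=read_camera('side');t=read_camera('top')
a=cv2.resize(s['img'][100:300,150:350,::-1],(400,400),interpolation=cv2.INTER_CUBIC);b=cv2.resize(t['img'][180:330,160:310,::-1],(400,400),interpolation=cv2.INTER_CUBIC)
cv2.imwrite('pics/c3.png',np.hstack([a,b]))
plan([.5545,.086,.172],[np.pi+1.047,0,-.062],4)"
```

```text
[-0.469  0.632  1.621  0.918  1.521 -0.779] [0.55463704 0.08729682 0.19636696] [-2.09741345 -0.0021741  -0.05952932] [-0.34581043 -0.91849332 -3.02026595]
4 turn [0.0005, -0.0002, 0.0005] end [0.5542 0.086  0.1722] [-2.095 -0.    -0.062]
[[-0.0, 0.005, 0.003], [-0.0, 0.005, 0.003], [-0.0, 0.006, 0.003], [-0.001, 0.005, 0.003]]
```

View pics/c3.png

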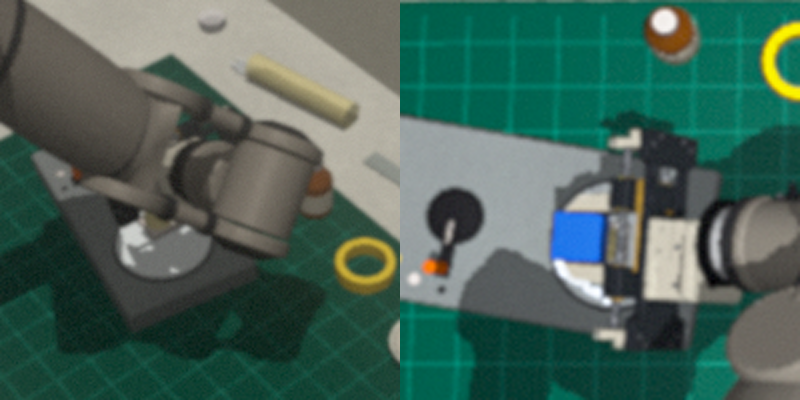

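carry_out(translation=[[0,0.004,0.003],[0,0.005,0.002],[0,0.004,0.003],[0,0.004,0.002],[0,0.002,0.001],[0,0,0],[0,0,0]], turn=[[0,0,0],[0,0,0],[0,0,0],[0,0,0],[0,0,0],[0,0,0],[0,0,0]], gripper=[1,1,1,1,1,1,1])

```text
time: 9.15
tool_pos: [0.5547, 0.0865, 0.1739]
tool_rot: [-2.094, 0.0, -0.062]
contact_force: [-0.3, -0.7, -2.5]
opening: 0.0439
```

carry_out(translation=[[0,0.0013,0.0007],[0,0.0013,0.0007],[0,0,0]], turn=[[0,0,0],[0,0,0],[0,0,0]], gripper=[1,1,1])

```text
time: 9.45
tool_pos: [0.5546, 0.0865, 0.1708]
tool_rot: [-2.095, 0.0, -0.062]
contact_force: [-0.1, 0.5, -2.8]
opening: 0.0438
```

carry_out(translation=[[0,0.0009,0.0005],[0,0,0]], turn=[[0,0,0],[0,0,0]], gripper=[1,1])

```text
time: 9.65
tool_pos: [0.5546, 0.0865, 0.1698]
tool_rot: [-2.095, 0.0, -0.062]
contact_force: [0.4, -0.1, -2.9]
opening: 0.0441
```

carry_out(translation=[[0,0.0009,0.0005],[0,0.0009,0.0005],[0,0.0009,0.0005],[0,0,0]], turn=[[0,0,0],[0,0,0],[0,0,0],[0,0,0]], gripper=[1,1,1,1])

```text
time: 10.05
tool_pos: [0.5546, 0.0864, 0.1666]
tool_rot: [-2.094, 0.0, -0.062]
contact_force: [0.1, 0.3, -3.7]
opening: 0.0434
```

carry_out(translation=[[0,0.0009,0.0005],[0,0,0]], turn=[[0,0,0],[0,0,0]], gripper=[1,1])

```text
time: 10.25
tool_pos: [0.5546, 0.0864, 0.1657]
tool_rot: [-2.094, 0.0, -0.062]
contact_force: [0.2, -0.0, -2.6]
opening: 0.0434
```

carry_out(translation=[[0,0.0009,0.0005],[0,0,0]], turn=[[0,0,0],[0,0,0]], gripper=[1,1])

```text
time: 10.45
tool_pos: [0.5547, 0.0864, 0.1653]
tool_rot: [-2.094, -0.001, -0.062]
contact_force: [-0.7, -0.5, 2.5]
opening: 0.0438
```

Contact felt: the vertical force went from -2.6 to +2.5 N at z 0.1653. I'll release.

carry_out(translation=[[0,0,0],[0,0,0],[0,0,0],[0,0,0],[0,0,0],[0,0,0],[0,0,0],[0,0,0]], turn=[[0,0,0],[0,0,0],[0,0,0],[0,0,0],[0,0,0],[0,0,0],[0,0,0],[0,0,0]], gripper=[0.3,0,-0.3,-0.5,-0.7,-1,-1,-1])

```text
time: 11.25
tool_pos: [0.5547, 0.0864, 0.1647]
tool_rot: [-2.094, 0.0, -0.062]
contact_force: [-0.1, 0.5, 0.4]
opening: 0.089
```

carry_out(translation=[[0,0,-0.01],[0,0,-0.02],[0,0,-0.02],[0,0,-0.025],[0,0,-0.025],[0,0,-0.025],[0,0,-0.025],[0,0,-0.025],[0,0,0]], turn=[[0,0,0],[0,0,0],[0,0,0],[0,0,0],[0,0,0],[0,0,0],[0,0,0],[0,0,0],[0,0,0]], gripper=[-1,-1,-1,-1,-1,-1,-1,-1,-1])

```text
time: 12.15
tool_pos: [0.5458, -0.0681, 0.2537]
tool_rot: [-2.097, -0.003, -0.065]
contact_force: [-0.7, 0.1, -0.2]
opening: 0.0919
```

```bash
python3 -c "
from plan import *
from h import *
o=robot.observe(); print(o['qpos'].round(3),o['tool_pos'],o['tool_rot'],o['contact_force'],o['opening'])
s=read_camera('side');t=read_camera('top')
a=cv2.resize(s['img'][100:300,150:350,::-1],(400,400),interpolation=cv2.INTER_CUBIC);b=cv2.resize(t['img'][180:330,160:310,::-1],(400,400),interpolation=cv2.INTER_CUBIC)
cv2.imwrite('pics/c4.png',np.hstack([a,b]))
for n,p in(('t',t),('s',s)):
  for r in nets.tip_of(p,'canister')[:3]: print(n,r['score'],r['pixel'],atz(p,r['pixel'],.045))
  h=cv2.cvtColor(p['img'],cv2.COLOR_RGB2HSV);m=((abs(h[...,0].astype(int)-108)<10)&(h[...,1]>150)&(h[...,2]>80)).astype(np.uint8)
  k,l,q,c=cv2.connectedComponentsWithStats(m)
  for i in range(1,k):
    if q[i,4]>60: print(n,'blue',c[i],q[i],atz(p,c[i],.195 if n=='t' else .18))
"
```

```text
[-0.698  0.65   1.388  0.8    1.802 -0.741] [ 0.54578068 -0.06806202  0.25365903] [-2.09702839 -0.00325    -0.06506695] [-0.65657537  0.07460812 -0.19693125] 0.09185563995980421
t 0.93 [238.3, 269.0] [0.56002944 0.08153872 0.045     ]
t 0.65 [476.9, 231.7] [ 0.66326169 -0.58846707  0.045     ]
t blue [433.90848651 136.14118107] [ 395  116   80   39 2557] [ 0.88957733 -0.43820914  0.195     ]
t blue [229.63548387 269.21290323] [221 261  19  18 310] [0.55246272 0.07524314 0.195     ]
t blue [493.83414634 276.1902439 ] [483 269  21  15 205] [ 0.53401677 -0.57220791  0.195     ]
s 0.72 [443.5, 368.6] [ 0.65926842 -0.59739929  0.045     ]
s blue [488.83333333 270.96311475] [ 441  238   91   64 1464] [ 0.84831016 -0.5349969   0.18      ]
s blue [469.30578512 284.9338843 ] [440 261  60  49 242] [ 0.78464321 -0.53077674  0.18      ]
s blue [421.4556962  416.08860759] [412 407  20  20 237] [ 0.48371989 -0.66057263  0.18      ]
```

View pics/c4.png

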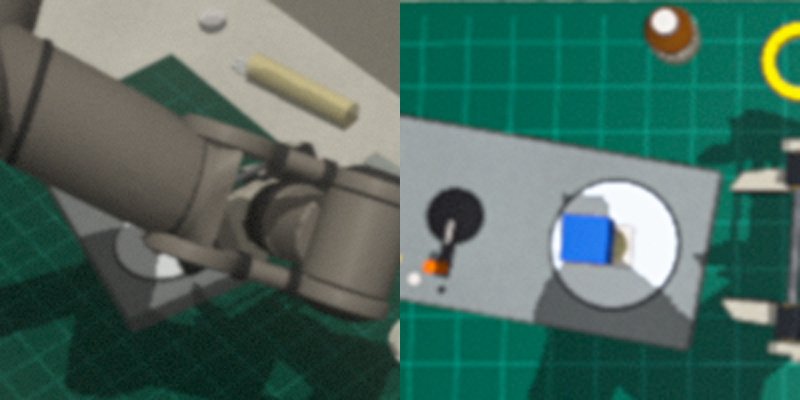

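The canister stands free. Its cap centre is at (0.5525, 0.075), about 2 mm from the stage centre, and it looks upright. In the top crop the orange handle is at (435,267). On to the dial.

```bash
python3 -c "
from plan import *
e=plan([.45,-.04,.30],[np.pi,0,-.03],9)
e=plan([.531,.254,.30],[np.pi,0,1.396],12,*e)
"
```

```text
9 turn [-0.1164, -0.0017, -0.0032] end [ 0.4499 -0.0405  0.3002] [-3.142 -0.    -0.03 ]
[[-0.011, -0.006, -0.001], [-0.011, -0.005, -0.002], [-0.011, -0.005, -0.002], [-0.011, -0.005, -0.003], [-0.01, -0.005, -0.003], [-0.01, -0.005, -0.004], [-0.011, -0.004, -0.004], [-0.01, -0.003, -0.005], [-0.011, -0.003, -0.005]]
12 turn [-0.0, -0.0, -0.1189] end [0.5315 0.254  0.3002] [ 3.142 -0.     1.396]
[[0.006, -0.025, 0.0], [0.009, -0.024, 0.0], [0.012, -0.023, 0.0], [0.014, -0.021, 0.0], [0.017, -0.019, 0.0], [0.019, -0.017, 0.0], [0.021, -0.015, 0.0], [0.022, -0.012, 0.0], [0.023, -0.01, 0.0], [0.024, -0.007, 0.0], [0.025, -0.003, 0.0], [0.026, -0.0, 0.0]]
```

carry_out(translation=[[-0.011,-0.006,-0.001],[-0.011,-0.005,-0.002],[-0.011,-0.005,-0.002],[-0.011,-0.005,-0.003],[-0.01,-0.005,-0.003],[-0.01,-0.005,-0.004],[-0.011,-0.004,-0.004],[-0.01,-0.003,-0.005],[-0.011,-0.003,-0.005]], turn=[[-0.1164,-0.0017,-0.0032],[-0.1164,-0.0017,-0.0032],[-0.1164,-0.0017,-0.0032],[-0.1164,-0.0017,-0.0032],[-0.1164,-0.0017,-0.0032],[-0.1164,-0.0017,-0.0032],[-0.1164,-0.0017,-0.0032],[-0.1164,-0.0017,-0.0032],[-0.1164,-0.0017,-0.0032]], gripper=[-1,-1,-1,-1,-1,-1,-1,-1,-1])

```text
time: 13.25
tool_pos: [0.4495, -0.0403, 0.3008]
tool_rot: [3.137, -0.002, -0.03]
contact_force: [-0.9, 0.1, 0.3]
opening: 0.0919
```

carry_out(translation=[[0.006,-0.025,0],[0.009,-0.024,0],[0.012,-0.023,0],[0.014,-0.021,0],[0.017,-0.019,0],[0.019,-0.017,0]], turn=[[0,0,-0.1189],[0,0,-0.1189],[0,0,-0.1189],[0,0,-0.1189],[0,0,-0.1189],[0,0,-0.1189]], gripper=[-1,-1,-1,-1,-1,-1])

```text
time: 13.85
tool_pos: [0.4908, 0.1087, 0.2998]
tool_rot: [3.141, 0.001, 0.689]
contact_force: [0.0, -0.8, -0.3]
opening: 0.0919
```

carry_out(translation=[[0.021,-0.015,0],[0.022,-0.012,0],[0.023,-0.01,0],[0.024,-0.007,0],[0.025,-0.003,0],[0.026,0,0],[0,0,0],[0,0,0]], turn=[[0,0,-0.1189],[0,0,-0.1189],[0,0,-0.1189],[0,0,-0.1189],[0,0,-0.1189],[0,0,-0.1189],[0,0,0],[0,0,0]], gripper=[-1,-1,-1,-1,-1,-1,-1,-1])

```text
time: 14.65
tool_pos: [0.531, 0.254, 0.2994]
tool_rot: [-3.141, 0.002, 1.396]
contact_force: [-0.9, -0.9, -0.0]
opening: 0.0917
```

```bash
python3 -c "
from plan import *
o=robot.observe(); print(o['qpos'].round(3),o['tool_pos'],o['tool_rot'])
plan([.531,.254,.14],[np.pi,0,1.396],6)"
```

```text
[ 3.170e-01  4.230e-01  1.203e+00 -1.000e-03  1.518e+00 -1.080e+00] [0.53100091 0.25398033 0.29940841] [-3.14102883e+00  1.60090750e-03  1.39632537e+00]
6 turn [-0.0001, 0.0003, 0.0001] end [0.5309 0.2539 0.1404] [ 3.142 -0.     1.396]
[[0.0, 0.0, 0.027], [0.0, 0.0, 0.026], [0.0, 0.0, 0.027], [0.0, 0.0, 0.026], [0.0, 0.0, 0.027], [0.0, 0.0, 0.026]]
```

carry_out(translation=[[0,0,0.027],[0,0,0.026],[0,0,0.027],[0,0,0.026],[0,0,0.027],[0,0,0.026],[0,0,0]], turn=[[0,0,0],[0,0,0],[0,0,0],[0,0,0],[0,0,0],[0,0,0],[0,0,0]], gripper=[-1,-1,-1,-1,-1,-1,-1])

```text
time: 15.35
tool_pos: [0.5295, 0.2516, 0.1379]
tool_rot: [-3.136, 0.004, 1.394]
contact_force: [-0.5, 0.0, 0.0]
opening: 0.0922
```

```bash
python3 -c "
from plan import *
from h import *
o=robot.observe(); print(o['tool_pos'])
s=read_camera('side');t=read_camera('top')
print('TCP px',proj(s,o['tool_pos']),proj(t,o['tool_pos']),'handle',proj(s,[.531,.254,.09]))
a=cv2.resize(s['img'][110:260,130:280,::-1],(400,400),interpolation=cv2.INTER_CUBIC);b=cv2.resize(t['img'][200:350,110:260,::-1],(400,400),interpolation=cv2.INTER_CUBIC)
cv2.imwrite('pics/c5.png',np.hstack([a,b]))"
```

```text
[0.52945401 0.25163796 0.13794809]
TCP px [182.14019504 166.19947668] [165.75829547 279.30997803] handle [185.24553948 178.19242155]
```

View pics/c5.png

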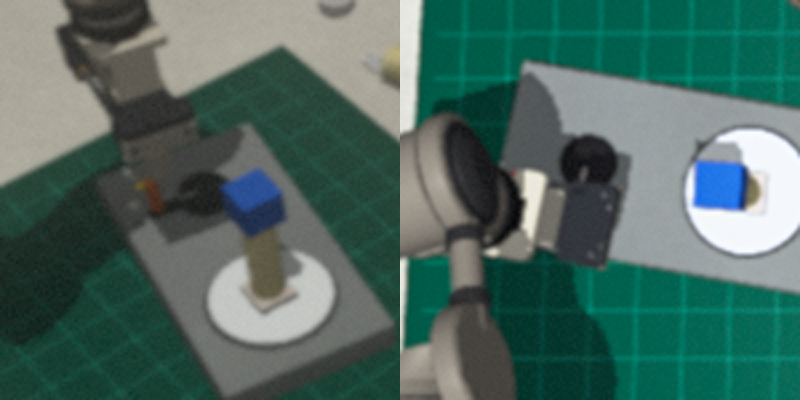

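The canister stands upright and the handle is between the jaws, at side crop (153,195). I'll descend around the post and grip lightly.

carry_out(translation=[[0,0,0.02],[0,0,0.02],[0,0,0.02],[0,0,0.01],[0,0,0.006],[0,0,0],[0,0,0]], turn=[[0,0,0],[0,0,0],[0,0,0],[0,0,0],[0,0,0],[0,0,0],[0,0,0]], gripper=[-1,-1,-1,-1,-1,-1,-1])

```text
time: 16.15
tool_pos: [0.5329, 0.2534, 0.0664]
tool_rot: [3.139, -0.0, 1.396]
contact_force: [-0.4, 0.4, 0.1]
opening: 0.0918
```

carry_out(translation=[[0,0,0],[0,0,0],[0,0,0],[0,0,0],[0,0,0],[0,0,0],[0,0,0],[0,0,0],[0,0,0],[0,0,0]], turn=[[0,0,0],[0,0,0],[0,0,0],[0,0,0],[0,0,0],[0,0,0],[0,0,0],[0,0,0],[0,0,0],[0,0,0]], gripper=[1,1,1,1,1,1,1,1,1,1], squeeze=20)

```text
time: 17.15
tool_pos: [0.5322, 0.2532, 0.0653]
tool_rot: [3.14, 0.0, 1.396]
contact_force: [-0.0, -0.4, 0.5]
opening: 0.0163
```

```bash
python3 -c "
from plan import *
o=robot.observe(); print(o['tool_pos'],o['tool_rot'],o['opening'],o['contact_force'],o['torque'])
ax=np.array([.585,.2445]);v=o['tool_pos'][:2]-ax;X=np.array([.985,-.174]);Y=np.array([.174,.985]);print('own',v@X,v@Y,np.hypot(*v))"
```

```text
[0.53219647 0.25324564 0.06533922] [3.14033653e+00 3.96001463e-04 1.39587709e+00] 0.016344417837578448 [-0.02253201 -0.38137513  0.53419661] [0.00926406 0.01357466 0.05404449]
own -0.05353322049528894 -0.0005733605091478621 0.05352288505451822
```

carry_out(translation=[[0,0,0],[0,0,0],[0.0033,0.0001,0],[0.0033,0.0001,0],[0.0033,0.0001,0],[0.0033,0.0001,0],[0.0033,0.0001,0],[0,0,0]], turn=[[0,0,0],[0,0,0],[0,0,0.06],[0,0,0.06],[0,0,0.06],[0,0,0.06],[0,0,0.06],[0,0,0]], gripper=[1,1,1,1,1,1,1,1])

```text
time: 17.95
tool_pos: [0.5375, 0.2687, 0.0653]
tool_rot: [3.14, 0.0, 1.096]
contact_force: [-0.2, -2.2, 1.4]
opening: 0.0137
```

carry_out(translation=[[0.0033,0.0001,0],[0.0033,0.0001,0],[0.0033,0.0001,0],[0.0033,0.0001,0],[0.0033,0.0001,0],[0,0,0]], turn=[[0,0,0.06],[0,0,0.06],[0,0,0.06],[0,0,0.06],[0,0,0.06],[0,0,0]], gripper=[1,1,1,1,1,1])

```text
time: 18.55
tool_pos: [0.547, 0.2816, 0.0652]
tool_rot: [3.14, 0.001, 0.797]
contact_force: [-1.0, -4.1, 1.5]
opening: 0.0134
```

carry_out(translation=[[0.0033,0.0001,0],[0.0033,0.0001,0],[0.0033,0.0001,0],[0.0033,0.0001,0],[0.0033,0.0001,0],[0,0,0]], turn=[[0,0,0.06],[0,0,0.06],[0,0,0.06],[0,0,0.06],[0,0,0.06],[0,0,0]], gripper=[1,1,1,1,1,1])

```text
time: 19.15
tool_pos: [0.5597, 0.2911, 0.0652]
tool_rot: [3.14, 0.001, 0.497]
contact_force: [-2.2, -5.6, 4.2]
opening: 0.0135
```

carry_out(translation=[[0.0033,0.0001,0],[0.0033,0.0001,0],[0.0033,0.0001,0],[0.0033,0.0001,0],[0.0033,0.0001,0],[0,0,0],[0,0,0]], turn=[[0,0,0.06],[0,0,0.06],[0,0,0.06],[0,0,0.06],[0,0,0.06],[0,0,0],[0,0,0]], gripper=[1,1,1,1,1,1,1])

```text
time: 19.85
tool_pos: [0.5748, 0.2965, 0.0652]
tool_rot: [3.139, 0.002, 0.199]
contact_force: [-2.1, -5.1, 2.2]
opening: 0.0139
```

```bash
python3 -c "
from plan import *
from h import *
o=robot.observe(); print(o['time'],o['tool_pos'],o['tool_rot'],o['opening'],o['contact_force'])
ax=np.array([.585,.2445]);v=o['tool_pos'][:2]-ax;X=np.array([.985,-.174]);Y=np.array([.174,.985]);print('angle',np.arctan2(v@Y,-v@X),np.hypot(*v))
s=read_camera('side');t=read_camera('top')
for n,p in(('t',t),('s',s)):
  for k in('dial_handle','third_mark','canister'):
    for r in nets.tip_of(p,k)[:1]: print(n,k,r['score'],r['pixel'],atz(p,r['pixel'],{'dial_handle':.079,'third_mark':.039,'canister':.045}[k]))
a=cv2.resize(s['img'][110:260,130:280,::-1],(400,400),interpolation=cv2.INTER_CUBIC);b=cv2.resize(t['img'][200:350,110:260,::-1],(400,400),interpolation=cv2.INTER_CUBIC)
cv2.imwrite('pics/c6.png',np.hstack([a,b]))"
```

```text
19.85 [0.57479396 0.29649874 0.065188  ] [3.13945095e+00 1.56892874e-03 1.99113075e-01] 0.013860541169032093 [-2.0848887  -5.12340132  2.24972047]
angle 1.2021393529157824 0.05299086609301235
t dial_handle 0.96 [158.1, 264.8] [0.57033549 0.29455371 0.079     ]
t third_mark 0.6 [149.8, 264.7] [0.57295158 0.33257535 0.039     ]
t canister 0.75 [477.3, 231.2] [ 0.66467679 -0.58965487  0.045     ]
s dial_handle 0.53 [194.2, 169.9] [0.57410656 0.27817481 0.079     ]
s third_mark 0.59 [187.7, 170.5] [0.57647189 0.3298047  0.039     ]
s canister 0.68 [231.1, 221.3] [0.55444035 0.07168308 0.045     ]
```

View pics/c6.png

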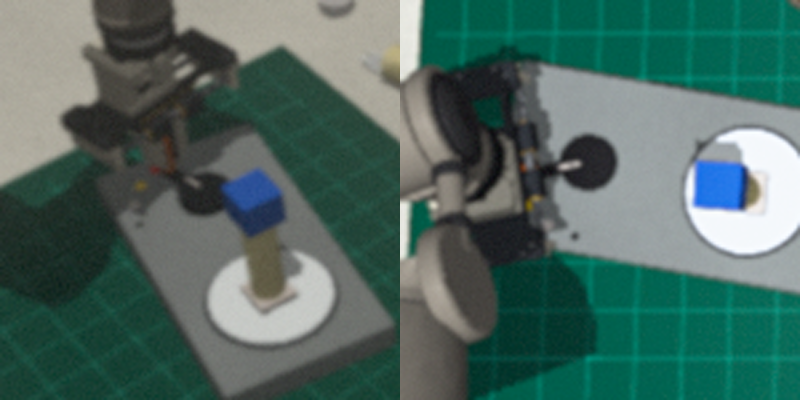

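The dial arm points at the red dot, and the canister stands free and upright. I'll hold briefly, then hand in.

carry_out(translation=[[0,0,0],[0,0,0],[0,0,0],[0,0,0],[0,0,0]], turn=[[0,0,0],[0,0,0],[0,0,0],[0,0,0],[0,0,0]], gripper=[1,1,1,1,1])

```text
time: 20.75
tool_pos: [0.5747, 0.2965, 0.0652]
tool_rot: [3.139, 0.002, 0.199]
contact_force: [-3.2, -4.5, 3.1]
opening: 0.0132
```

```bash
python3 -c "
from cell import robot
o=robot.observe(); print(o['time'],o['tool_pos'],o['opening'],o['contact_force']); print(robot.hand_in())"
```

```text
20.75 [0.57474624 0.29649608 0.06517774] 0.013233387390795118 [-3.18980715 -4.53013956  3.0564498 ]
the job is handed in; nothing more can be done
None
```

The canister stands on the light box's stage, let go of, and the gripper is holding the dial at its third click. I handed the job in at about 20.8 s of the 61 s allowed; it reports no verdict.

- **Canister:** I gripped the canister on the mat by its cap, stood it upright and set it down with about 5 N of contact. Measured after release, the cap centre was about 2 mm from the stage centre, and the last picture still shows it upright.
- **Dial:** I gripped the orange handle with 20 N and led it around to the red dot. The tool position gives a dial angle of about 1.20 rad, and in the top picture the arm points at the third-click direction. The wrist force held steady at about 6 N.
- **Bystanders:** I kept the arm clear of the bottle, tape roll and dish and saw no contact with them. I did not measure their positions again at the end.
- **Checks that disagreed:**
  - The network reported the dial handle and the red dot up to about 2 cm off in the last pictures, with the gripper partly hiding both. I went by the tool position and the picture instead.
  - In the last top view the network found only the look-alike canister. The side view placed the right one about 5 mm from the stage centre.

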